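# Screw down a housing cover crisscross

### The arm

A 6-joint arm with a two-finger parallel gripper is mounted at the origin on the work surface. World frame = base frame: x ahead of the robot, y to its left, z up, the work surface at z = 0. Lengths are in m, angles in rad, forces in N, time in s.
With the tool pointing down it reaches from about 0.3 to 0.875 m from the base axis. Payload 6.4 kg.
Tool frame: the origin (TCP) lies between the finger pads; the fingertips stand ctrl.tip_extent ahead of it and the grasp point (between the pads) is the TCP (ctrl.tip_extent is the distance from the TCP to the fingertips, in m); z points along the fingers, y is the line along which they close (so a half turn about z gives the same grasp; the last joint's range is limited). The gripper opens to 85 mm and grips with 20 to 120 N. Pads are 22 mm wide; open, the fingers measure 114 mm over their backs; the gripper's body (76 mm by 85 mm) begins 54 mm behind the grasp point. The pads swing forward as they close: fully open they stand 13 mm farther back than shut.
Start: joints at [-1.548, 0.181, 1.607, -0, 1.354, -0.206], TCP at [0.13, -0.56, 0.25] pointing down, gripper open.
Joint ranges: [-2.99, 2.99], [-0.89, 2.07], [0.3, 2.58], [-1.14, 4.28], [0, 2.63], [-3.12, 3.12]. Speed limits (rad/s): [2.57, 2.57, 3.01, 3.14, 3.14, 3.14].

### API

Orientations are given as a unit quaternion [w, x, y, z].
In Python, from bench import ctrl gives the robot as it stands.
- The arm moves only by the tool send_rows, never from a script. Its arguments are lists of equal length, an entry for each row: "dr": the turn, a rotation vector about the tool's x, y, z in units of 6 degrees (1.0 is 6 degrees), a list of three; "xyz": the shift along the tool's x, y, z in cm, a list of three; "jaw": the opening in per cent of the stroke, from 0 (shut) to 100 (fully open). In form: {"dr": [[wx, wy, wz], ...], "xyz": [[dx, dy, dz], ...], "jaw": [jaw, ...]}. A call has exactly 8 rows; each row is the pose to reach, as a shift and turn from the pose commanded when the call began, along the tool's axes at that moment; what a row does not reach only later rows make up. A row lasts 1/8 s, in which the tool goes at most 62.5 mm and 10.7 degrees, less where a joint would pass 70% of its speed; a pose out of reach is approached as far as the arm can. A call with a gripper value outside its range is refused whole. The fingers move at their own pace and stop on an object; the grip force is fixed at half the most. Time passes only in rows, so rows that repeat a pose let the fingers close, or fill a call up. It gives the time, the measured TCP pose, the force, the opening and the grip force at its end, in the units of the state.
- ctrl.get_obs(): the state, without advancing time (a new reading comes with each control period).
- ctrl.camera(name): name is "scene" or "top" or "wrist"; returns the picture (384x512x3 uint8, red, green, blue); there is no depth.
- ctrl.calibration(name): a dict with "camera_matrix" (3x3 intrinsics, pixels), "D" ([k1, k2, p1, p2, k3] as OpenCV has them; the pictures are not rectified), "world_from_camera" (4x4, takes a point from camera to world coordinates). Camera axes: x right, y up, looking along -z (the intrinsics and any distortion apply to the point x, -y, -z); pixel columns grow to the right and rows downward; lengths in m; the calibration is good to about 2 mm. A picture is of the moment at which its call begins: read the wrist's pose just before it. calibration takes no time and is no camera call; for the wrist camera it gives the pose at the moment of the call.
- ctrl.hand_in(): hands the job in; it is judged then, once.
The state is a dict: "time_s": time; "q": joint angles; "dq": joint speeds; "joint_efforts": joint torques, N m; "eef_pos": TCP position; "eef_rot": TCP orientation; "wrist_force": force on the tool from outside, world axes, zero at the start; "torque": the same for the moment, N m; "opening": opening from 0.0 (shut) to 1.0 (fully open); "grasp_force": force on a finger pad.
Only numpy, scipy, OpenCV 4.12 (cv2) and the standard library are available. Lean on these libraries where they do the work, as an engineer would, in place of code of your own. Each camera call takes 0.05 s, during which the arm holds its last target. There are 200 camera calls.

### The job

Screw the housing's cover down flat with its four tee-bar screws, clockwise, working corner to opposite corner in two rounds: first turn each screw about an eighth of a turn, finishing one diagonal before touching the other, then go round again in the same crisscross way until each is firmly tight, about 0.75 newton metre, with the cover fully home on the rim. Feel for the tightness rather than counting turns: do not overtighten, never rock the cover by pulling one corner far ahead, do not lean on the cover, and leave the other things on the bench alone.

Things in the scene. Friction and masses are not known exactly. Their poses are not given: they have to be found in the camera images.
- housing: grey painted cast housing, fixed to the bench, its foot 200 x 200 mm, 50 mm high, with a short aluminium port on its +x side; origin under its centre on the bench, axes along its sides
- rim: bare aluminium sealing rim on top of the housing, 166 x 166 mm, 8 mm high; origin at the centre of its underside, its top face 8 mm above the origin. A black rubber gasket inside it stands 4 mm proud and resists the cover with about 9 N per mm over the whole cover
- cover: square aluminium cover, 166 x 166 x 10 mm, with a round boss in the middle (80 mm across, 19 mm high); origin at the centre of its underside, 12 mm above the rim's origin at the start, resting on the gasket. Screwed down it sinks 4 mm until it seats metal to metal on the rim, then 8 mm above the rim's origin. It rocks when one corner is pulled down far ahead of the others
- screw_fl: front left cover screw, steel, at x = -60, y = +60 mm in the housing's axes (front is the robot's side, left +y). Origin on its axis at the underside of its round flange (30 mm across, 5 mm thick); above that a 16 mm hub, then an upright bar 44 mm long along the screw's own x, 12 mm thick along its y, from 12 to 40 mm above the origin: pinch it across the 12 mm. z is its axis, up
- turn_fl (a joint): angle of the front left screw, rad, 0 at the start, growing clockwise from above (tightening), at most 3.2; its steep thread takes it down 4 mm per rad. Its flange starts 0.2 to 2.6 mm above the cover, each differently. It turns with 0.48 N m plus 0.004 N m per newton of push on the cover: under 0.6 against the gasket, then climbing about 1 N m per rad once its corner is on the rim. A hand pressing down on it adds to its push. It stays where left
- screw_fr: front right cover screw, steel, at x = -60, y = -60 mm in the housing's axes (front is the robot's side, left +y). Origin on its axis at the underside of its round flange (30 mm across, 5 mm thick); above that a 16 mm hub, then an upright bar 44 mm long along the screw's own x, 12 mm thick along its y, from 12 to 40 mm above the origin: pinch it across the 12 mm. z is its axis, up
- turn_fr (a joint): angle of the front right screw, rad, 0 at the start, growing clockwise from above (tightening), at most 3.2; its steep thread takes it down 4 mm per rad. Its flange starts 0.2 to 2.6 mm above the cover, each differently. It turns with 0.48 N m plus 0.004 N m per newton of push on the cover: under 0.6 against the gasket, then climbing about 1 N m per rad once its corner is on the rim. A hand pressing down on it adds to its push. It stays where left
- screw_bl: back left cover screw, steel, at x = +60, y = +60 mm in the housing's axes (front is the robot's side, left +y). Origin on its axis at the underside of its round flange (30 mm across, 5 mm thick); above that a 16 mm hub, then an upright bar 44 mm long along the screw's own x, 12 mm thick along its y, from 12 to 40 mm above the origin: pinch it across the 12 mm. z is its axis, up
- turn_bl (a joint): angle of the back left screw, rad, 0 at the start, growing clockwise from above (tightening), at most 3.2; its steep thread takes it down 4 mm per rad. Its flange starts 0.2 to 2.6 mm above the cover, each differently. It turns with 0.48 N m plus 0.004 N m per newton of push on the cover: under 0.6 against the gasket, then climbing about 1 N m per rad once its corner is on the rim. A hand pressing down on it adds to its push. It stays where left
- screw_br: back right cover screw, steel, at x = +60, y = -60 mm in the housing's axes (front is the robot's side, left +y). Origin on its axis at the underside of its round flange (30 mm across, 5 mm thick); above that a 16 mm hub, then an upright bar 44 mm long along the screw's own x, 12 mm thick along its y, from 12 to 40 mm above the origin: pinch it across the 12 mm. z is its axis, up
- turn_br (a joint): angle of the back right screw, rad, 0 at the start, growing clockwise from above (tightening), at most 3.2; its steep thread takes it down 4 mm per rad. Its flange starts 0.2 to 2.6 mm above the cover, each differently. It turns with 0.48 N m plus 0.004 N m per newton of push on the cover: under 0.6 against the gasket, then climbing about 1 N m per rad once its corner is on the rim. A hand pressing down on it adds to its push. It stays where left
- spanner: bystander: open-ended spanner, about 160 mm long, lying on the bench beside the housing
- socket: bystander: small dark steel socket, 22 mm across, 28 mm tall, standing beside the housing
- bearing: bystander: bearing ring, 44 mm across, 12 mm high, lying beside the housing
- tube: bystander: dark steel tube offcut, 162 mm long, 22 mm thick, lying beyond the housing
- paste: bystander: steel can, 52 mm across, 85 mm tall, left of the housing
- mallet: bystander: hammer, about 260 mm long, lying right of the housing

How it is judged:
On the way, in this order (a step that is already met when the one before it is completed fails the run):
1. first round: the two screws of one diagonal are turned by more than 0.4 rad while the other two are still within 0.2 rad of their start (((value of joint each of turn_fl, turn_br above 0.4 rad and value of joint each of turn_fr, turn_bl below 0.2 rad) or (value of joint each of turn_fr, turn_bl above 0.4 rad and value of joint each of turn_fl, turn_br below 0.2 rad))), for 0.1 s.
2. first round: all four screws are turned by more than 0.4 rad and none is tight yet (each presses on the cover with less than 45 N) (value of joint each of turn_fl, turn_fr, turn_bl, turn_br above 0.4 rad and contact force between each of screw_fl, screw_fr, screw_bl, screw_br and cover below 45 N), for 0.1 s.
3. second round: the two screws of one diagonal are tight (more than 45 N each on the cover) while the other two are not yet (less than 45 N) (((contact force between each of screw_fl, screw_br and cover above 45 N and contact force between each of screw_fr, screw_bl and cover below 45 N) or (contact force between each of screw_fr, screw_bl and cover above 45 N and contact force between each of screw_fl, screw_br and cover below 45 N))), for 0.1 s.
At the end, for the whole second after the job is handed in: every screw presses on the cover with 35 to 100 N (0.62 to 0.88 N m of tightening torque), and the cover is home on the rim (within 1 mm) and level (within 0.01 rad) (contact force between screw_fl and cover between 35 and 100 N and contact force between screw_fr and cover between 35 and 100 N and contact force between screw_bl and cover between 35 and 100 N and contact force between screw_br and cover between 35 and 100 N and z of cover in the frame of rim below 0.009 m and angle between cover's own z axis and vertical below 0.01 rad); the robot touches nothing.
It fails at once if a screw is overtightened (presses on the cover with more than 110 N) (contact force between any of screw_fl, screw_fr, screw_bl, screw_br and cover above 110 N).
It fails at once if the cover is rocked by more than 0.025 rad (angle between cover's own z axis and vertical above 0.025 rad).
It fails at once if the robot leans on the cover with more than 25 N (contact force between any of the fingers, the arm and cover above 25 N).
It fails at once if a bystander is moved by more than 30 mm (distance of any of spanner, socket, bearing, tube, paste, mallet from where it was at the start of the episode above 0.03 m).
It also fails if it takes over 72 s, if anything falls off the work surface, if the arm or the gripper's body presses on something with over 40 N, if the wrist force passes 120 N, or if a joint passes its speed limit or range.

## Working session

There is one attempt and no reset: what is moved stays moved. The work goes in short steps, Python scripts to look and compute and a tool call to move; the robot and the scene stay as the last step left them, time stands still between calls to the robot, and variables do not carry over. Pictures are saved under pics/ and viewed, at most 10 in all, crops included, and the job is handed in when it is done.

Besides the shell and the picture viewer there is one more tool, called after ">>>" by a JSON object that holds its "op" and its "data". send_rows: Moves the arm, as the interface text tells. Its arguments: {"type":"object","properties":{"dr":{"type":"array","items":{"type":"array","items":{"type":"number"}}},"xyz":{"type":"array","items":{"type":"array","items":{"type":"number"}}},"jaw":{"type":"array","items":{"type":"number"}}},"required":["dr","xyz","jaw"]}

```bash
mkdir -p pics; ls; python3 - <<'E'
from bench import ctrl
import cv2,numpy as np
o=ctrl.get_obs();print(o, ctrl.tip_extent)
for n in ["top","scene"]:
    im=ctrl.camera(n);cv2.imwrite(f"pics/{n}0.png",im[:,:,::-1]);c=ctrl.calibration(n);print(n,c)
E
```

```text
pics
{'time_s': 0.0, 'q': array([-1.54830406e+00,  1.81561214e-01,  1.60799610e+00,  2.66126453e-05,
        1.35380599e+00, -2.06287131e-01]), 'dq': array([ 0.00038057, -0.00090997,  0.00122687, -0.00120933, -0.00143908,
       -0.00054402]), 'joint_efforts': array([-3.90144714e-04, -4.44885314e+01, -3.51336443e+01, -2.57871915e-05,
        9.14617383e-03, -3.61332425e-06]), 'eef_pos': array([ 0.13042378, -0.55948369,  0.24937854]), 'eef_rot': array([-8.80395334e-04,  9.93464568e-01,  1.14137494e-01,  9.41813954e-05]), 'wrist_force': array([0.73514234, 0.031345  , 0.22385932]), 'torque': array([ 0.05081331,  0.05295418, -0.0086813 ]), 'grasp_force': 0.0, 'opening': 0.9994085527972317} 0.019
top {'camera_matrix': array([[448.37858408,   0.        , 243.01218096],
       [  0.        , 448.37858408, 191.56042783],
       [  0.        ,   0.        ,   1.        ]]), 'D': array([-0.14612078,  0.        ,  0.        ,  0.        ,  0.        ]), 'world_from_camera': array([[ 1.28026117e-02,  9.96429924e-01, -8.34475842e-02,
         4.92219562e-01],
       [-9.99917150e-01,  1.28694655e-02,  2.63273696e-04,
         2.43387546e-03],
       [ 1.33625960e-03,  8.34373000e-02,  9.96512133e-01,
         1.80716763e+00],
       [ 0.00000000e+00,  0.00000000e+00,  0.00000000e+00,
         1.00000000e+00]])}
scene {'camera_matrix': array([[488.64989655,   0.        , 256.10223384],
       [  0.        , 488.64989655, 187.24757976],
       [  0.        ,   0.        ,   1.        ]]), 'D': array([0.03656617, 0.        , 0.        , 0.        , 0.        ]), 'world_from_camera': array([[-0.72299563, -0.39610812,  0.56601738,  1.51857429],
       [ 0.69046878, -0.44161412,  0.57291346,  0.90430502],
       [ 0.02302559,  0.80503126,  0.59278537,  1.00608475],
       [ 0.        ,  0.        ,  0.        ,  1.        ]])}
```

```bash
python3 - <<'E'
import cv2
im=cv2.imread("pics/top0.png")
cv2.imwrite("pics/top0b.png",cv2.resize(im[80:260,140:380],None,fx=3.3,fy=3.3,interpolation=cv2.INTER_CUBIC))
E
```

```text
(no output)
```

View pics/top0.png

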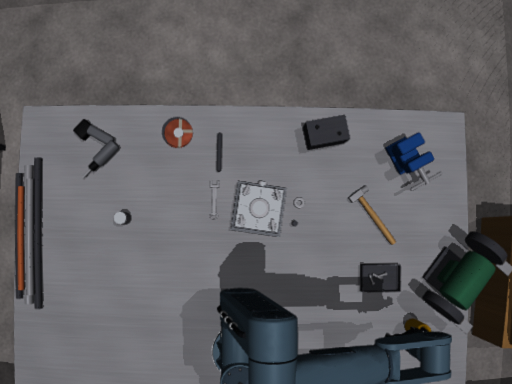

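View pics/scene0.png

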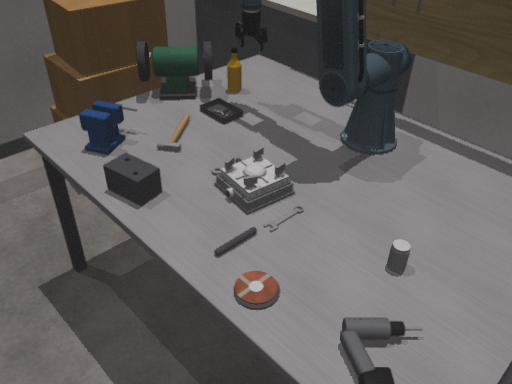

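The top view shows the housing around (258,208), yawed a few degrees, with the spanner at (214,200), bearing (299,203) and socket (294,223). In the scene view it is around (254,180), with four upright bars.

```bash
cat > h.py <<'E'
import numpy as np,cv2
from bench import ctrl
def ray(c,uv):
    p=cv2.undistortPoints(np.array(uv,float).reshape(-1,1,2),c["camera_matrix"],np.array(c["D"])).reshape(-1,2)
    d=np.c_[p[:,0],-p[:,1],-np.ones(len(p))]
    T=c["world_from_camera"]; return T[:3,3],d@T[:3,:3].T
def onplane(c,uv,z):
    o,d=ray(c,uv); return o+d*((z-o[2])/d[:,2])[:,None]
def proj(c,P):
    T=np.linalg.inv(c["world_from_camera"]); q=np.array(P,float).reshape(-1,3)@T[:3,:3].T+T[:3,3]
    q=q*[1,-1,-1]
    return cv2.projectPoints(q,np.zeros(3),np.zeros(3),c["camera_matrix"],np.array(c["D"]))[0].reshape(-1,2)
E
python3 - <<'E'
from h import *
im=cv2.imread("pics/top0.png"); c=ctrl.calibration("top")
cr=im[170:250,220:310]; cv2.imwrite("pics/c.png",cv2.resize(cr,None,fx=7,fy=7,interpolation=cv2.INTER_CUBIC))
print(onplane(c,[[238,180],[286,184],[281,238],[231,233],[260,208]],0.07).round(3))
E
```

```text
[[ 0.683  0.022  0.07 ]
 [ 0.669 -0.165  0.07 ]
 [ 0.459 -0.147  0.07 ]
 [ 0.476  0.046  0.07 ]
 [ 0.575 -0.065  0.07 ]]
```

View pics/c.png

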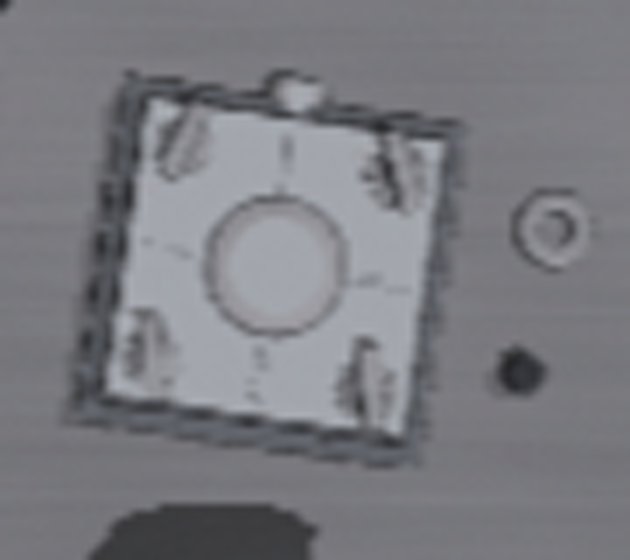

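>>> {"op": "send_rows", "data": {"dr": [[0, 0, 0], [0, 0, 0], [0, 0, 0], [0, 0, 0], [0, 0, 0], [0, 0, 0], [0, 0, 0], [0, 0, 0]], "xyz": [[6, -4, -1], [12, -8, -2], [18, -12, -3], [24, -16, -4], [29, -20, -5], [34, -24, -5], [39, -28, -5], [44, -31, -5]], "jaw": [100, 100, 100, 100, 100, 100, 100, 100]}}

```text
time_s: 1.1
eef_pos: [0.4612, -0.1871, 0.3]
eef_rot: [0.0, 0.993, 0.114, 0.0]
wrist_force: [0.9, -1.0, 0.5]
opening: 1.001
grasp_force: 0.0
```

```bash
cat >> h.py <<'E'
from scipy.spatial.transform import Rotation as R
def pose():
    o=ctrl.get_obs(); w,x,y,z=o["eef_rot"]; return o,np.array(o["eef_pos"]),R.from_quat([x,y,z,w])
def target(P,psi):
    """dr units, cm to reach world P with tool down, tool x at world angle psi"""
    o,p,r=pose()
    Rt=R.from_matrix(np.array([[np.cos(psi),np.sin(psi),0],[np.sin(psi),-np.cos(psi),0],[0,0,-1]]))
    d=(r.inv()*Rt).as_rotvec()*180/np.pi/6
    return d.round(2),(r.inv().apply(np.array(P)-p)*100).round(2)
E
python3 - <<'E'
from h import *
o,p,r=pose(); print(o["time_s"],p,r.as_matrix().round(3)); print(target([.575,-.065,.3],0.13))
im=ctrl.camera("wrist");c=ctrl.calibration("wrist");print(c)
print(proj(c,[.575,-.065,.072]))
E
```

```text
1.1 [ 0.46123763 -0.18709845  0.29995605] [[ 0.974  0.227  0.   ]
 [ 0.227 -0.974 -0.   ]
 [ 0.     0.    -1.   ]]
(array([ 0.  , -0.  ,  0.94]), array([ 1.385e+01, -9.310e+00, -1.000e-02]))
{'camera_matrix': array([[315.08444089,   0.        , 256.59002091],
       [  0.        , 315.08444089, 194.44980129],
       [  0.        ,   0.        ,   1.        ]]), 'D': array([0.00571838, 0.        , 0.        , 0.        , 0.        ]), 'world_from_camera': array([[ 0.2315902 ,  0.92495329,  0.30137582,  0.5435026 ],
       [-0.97280932,  0.22109694,  0.06897955, -0.16298256],
       [-0.00283041, -0.30915619,  0.95100707,  0.42395133],
       [ 0.        ,  0.        ,  0.        ,  1.        ]])}
[[170.32349194  36.24053092]]
```

>>> {"op": "send_rows", "data": {"dr": [[0, 0, 0.6], [0, 0, 1.2], [0, 0, 1.8], [0, 0, 2.4], [0, 0, 3.0], [0, 0, 3.6], [0, 0, 3.6], [0, 0, 3.6]], "xyz": [[2.6, -1.5, 1.3], [5.2, -3, 2.6], [7.8, -4.5, 4], [10.4, -6, 5.3], [13, -7.5, 6.6], [15.3, -9, 8], [15.3, -9, 8], [15.3, -9, 8]], "jaw": [100, 100, 100, 100, 80, 60, 60, 60]}}

```text
time_s: 2.15
eef_pos: [0.5886, -0.0669, 0.2198]
eef_rot: [0.0, 0.997, -0.073, -0.0]
wrist_force: [-0.6, -0.7, -0.1]
opening: 0.601
grasp_force: 0.0
```

```bash
python3 - <<'E'
from h import *
import pickle
o,p,r=pose(); print(o["time_s"],p,r.as_matrix().round(3))
c=ctrl.calibration("wrist");im=ctrl.camera("wrist")
pickle.dump((im,c),open("w1.pkl","wb"))
cv2.imwrite("pics/w1.png",cv2.resize(im[:,:,::-1],(800,600),interpolation=cv2.INTER_CUBIC))
E
```

```text
2.15 [ 0.58858613 -0.06694264  0.21975437] [[ 0.989 -0.147 -0.001]
 [-0.147 -0.989 -0.   ]
 [-0.001  0.    -1.   ]]
```

View pics/w1.png

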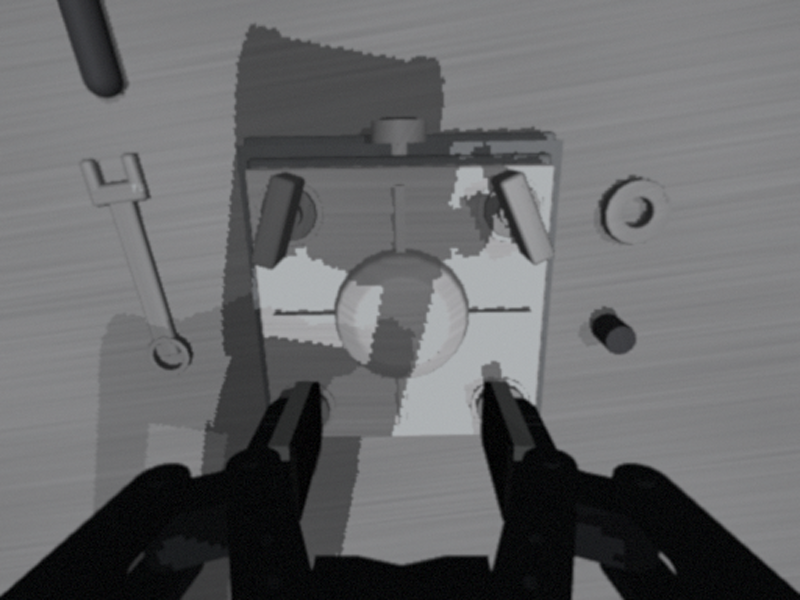

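```bash
python3 - <<'E'
from h import *
import pickle
im,c=pickle.load(open("w1.pkl","rb"))
k=0.64
C=onplane(c,np.array([[247,167],[553,165],[541,436],[270,437]])*k,.072)
print(C.round(4), C.mean(0)); print("edges",np.linalg.norm(C-np.roll(C,-1,0),axis=1))
B=onplane(c,np.array([[402,314]])*k,.083);print("boss",B)
for n,q in dict(bl=[[277,174],[298,178],[274,266],[253,258]],br=[[502,175],[523,172],[551,255],[532,262]]).items():
    P=onplane(c,np.array(q)*k,.1135); m=P.mean(0); d=(P[0]+P[1]-P[2]-P[3]); print(n,m.round(4),np.linalg.norm(d)/2,np.arctan2(d[1],d[0]),np.linalg.norm(P[0]-P[1]))
ct=C.mean(0);y=-.147;
for n,a,b in [("fl",-.06,.06),("fr",-.06,-.06),("bl",.06,.06),("br",.06,-.06)]:
    print(n, ct[:2]+[a*np.cos(y)-b*np.sin(y),a*np.sin(y)+b*np.cos(y)])
print(target([.48,-.052,.22],-.147))
E
```

```text
[[ 0.6678  0.0041  0.072 ]
 [ 0.645  -0.1567  0.072 ]
 [ 0.4794 -0.1407  0.072 ]
 [ 0.504   0.03    0.072 ]] [ 0.57407829 -0.06583741  0.072     ]
edges [0.16242324 0.16636255 0.17252095 0.16587439]
boss [[ 0.57770458 -0.0658039   0.083     ]]
bl [ 0.6428 -0.0157  0.1135] 0.04237391098494121 -0.49294288568234623 0.009530997657120325
br [ 0.627  -0.1319  0.1135] 0.04262751408503166 0.2533154621781379 0.00947879847970977
fl [0.52351366 0.00230376]
fr [ 0.50593713 -0.11640204]
bl [ 0.64221946 -0.01527278]
br [ 0.62464292 -0.13397858]
(array([ 0.  , -0.  , -0.01]), array([-10.98,   0.09,   0.02]))
```

>>> {"op": "send_rows", "data": {"dr": [[0, 0, 0], [0, 0, 0], [0, 0, 0], [0, 0, 0], [0, 0, 0], [0, 0, 0], [0, 0, 0], [0, 0, 0]], "xyz": [[-2, 0, 0], [-4, 0, 0], [-6, 0, 0], [-8, 0, 0], [-10, 0, 0], [-10, 0, 0], [-10, 0, 0], [-10, 0, 0]], "jaw": [60, 60, 60, 60, 60, 60, 60, 60]}}

```text
time_s: 3.2
eef_pos: [0.4907, -0.0523, 0.2201]
eef_rot: [0.0, 0.997, -0.074, 0.0]
wrist_force: [-0.2, -0.4, -0.4]
opening: 0.601
grasp_force: 0.0
```

```bash
python3 - <<'E'
from h import *
import pickle
c=ctrl.calibration("wrist");im=ctrl.camera("wrist")
pickle.dump((im,c),open("w2.pkl","wb"))
cv2.imwrite("pics/w2.png",cv2.resize(im[:,:,::-1],(800,600),interpolation=cv2.INTER_CUBIC))
E
```

```text
(no output)
```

View pics/w2.png

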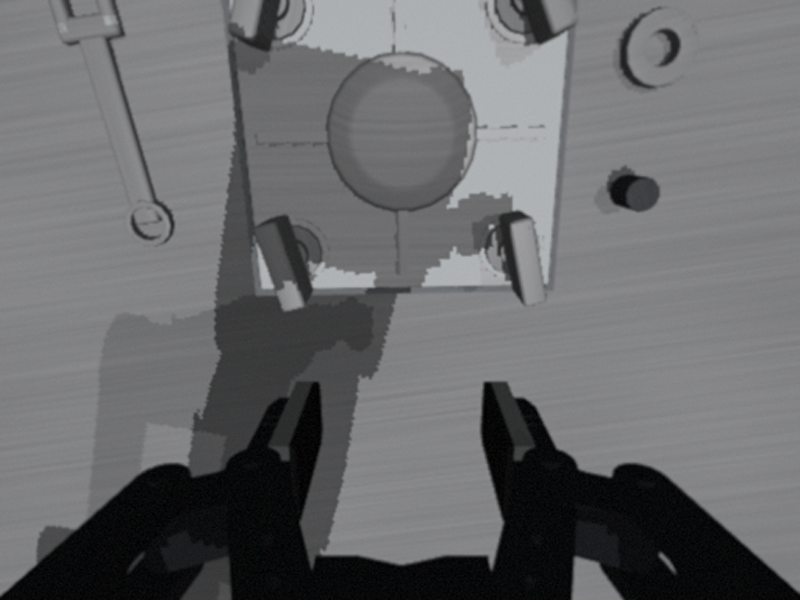

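```bash
python3 - <<'E'
from h import *
import pickle
im,c=pickle.load(open("w2.pkl","rb"))
k=0.64
print("boss",onplane(c,np.array([[402,131]])*k,.083))
for n,q in dict(fl=[[258,226],[277,220],[305,302],[285,310]],fr=[[510,218],[529,215],[545,298],[524,304]]).items():
    P=onplane(c,np.array(q)*k,.1135); m=P.mean(0); d=(P[0]+P[1]-P[2]-P[3]); print(n,m.round(4),np.linalg.norm(d)/2,np.arctan2(d[1],d[0]),np.linalg.norm(P[0]-P[1]))
E
```

```text
boss [[ 0.57574372 -0.06539689  0.083     ]]
fl [0.5234 0.0009 0.1135] 0.042089595870927934 0.09312101832123214 0.009525949966216134
fr [ 0.5088 -0.1159  0.1135] 0.04260185722502558 0.0998099827164131 0.0088343543023846
```

>>> {"op": "send_rows", "data": {"dr": [[0, 0, -1.7], [0, 0, -3.4], [0, 0, -5.1], [0, 0, -6.8], [0, 0, -8.5], [0, 0, -10.2], [0, 0, -11.9], [0, 0, -13.6]], "xyz": [[0.5, -1, 0], [1, -2, 0], [1.5, -3, 1], [2, -4, 2], [2.5, -5, 3], [2.5, -5.8, 4], [2.5, -5.8, 5], [2.5, -5.8, 6]], "jaw": [60, 50, 45, 45, 45, 45, 45, 45]}}

```text
time_s: 4.25
eef_pos: [0.5237, 0.002, 0.1593]
eef_rot: [-0.0, 0.801, 0.598, -0.0]
wrist_force: [0.3, 0.4, 0.0]
opening: 0.444
grasp_force: 0.0
```

>>> {"op": "send_rows", "data": {"dr": [[0, 0, -1.7], [0, 0, -3.4], [0, 0, -5.1], [0, 0, -6.8], [0, 0, -8.5], [0, 0, -10.2], [0, 0, -11.9], [0, 0, -13.6]], "xyz": [[0, 0, 0], [0, 0, 0], [0, 0, 0], [0, 0, 0.5], [0, 0, 0.5], [0, 0, 1], [0, 0, 1], [0, 0, 1]], "jaw": [45, 45, 45, 45, 45, 45, 45, 45]}}

```text
time_s: 5.25
eef_pos: [0.5236, 0.0018, 0.1495]
eef_rot: [-0.0, 0.216, 0.976, 0.0]
wrist_force: [0.7, -0.6, -0.6]
opening: 0.448
grasp_force: 0.0
```

```bash
cat >> h.py <<'E'
S=dict(fl=(.5237,.0014),fr=(.5083,-.1165),bl=(.6430,-.0150),br=(.6270,-.1326))
A=dict(fl=.093,fr=.10,bl=-.493,br=.253)
E
python3 - <<'E'
from h import *
o,p,r=pose();print(o["time_s"],o["q"].round(2),p,target((*S["fl"],.107),A["fl"]+np.pi))
E
```

```text
5.25 [-0.22  0.18  1.82  0.    1.14 -1.36] [0.52364058 0.00179657 0.14950603] (array([ 0.  , -0.  , -5.05]), array([-0.02, -0.03,  4.25]))
```

>>> {"op": "send_rows", "data": {"dr": [[0, 0, -1.7], [0, 0, -3.4], [0, 0, -5.05], [0, 0, -5.05], [0, 0, -5.05], [0, 0, -5.05], [0, 0, -5.05], [0, 0, -5.05]], "xyz": [[0, 0, 0.5], [0, 0, 0.8], [0, 0, 1.5], [0, 0, 2.8], [0, 0, 4.1], [0, 0, 4.1], [0, 0, 4.1], [0, 0, 4.1]], "jaw": [45, 45, 45, 45, 45, 10, 0, 0]}}

```text
time_s: 6.25
eef_pos: [0.5228, 0.0024, 0.1082]
eef_rot: [-0.001, -0.044, 0.999, 0.0]
wrist_force: [0.3, 2.9, -6.8]
opening: 0.129
grasp_force: 58.5
```

```bash
python3 - <<'E'
from h import *
o,p,r=pose();print(o["time_s"],o["q"].round(2),p,o["opening"],o["grasp_force"],o["wrist_force"],o["torque"])
im=ctrl.camera("wrist");cv2.imwrite("pics/g1.png",im[:,:,::-1])
E
```

```text
6.25 [-0.22  0.24  1.85  0.    1.05 -1.88] [0.52276033 0.00237862 0.10823983] 0.1287142343421622 58.52624595165253 [ 0.27855155  2.91413844 -6.80733324] [ 0.46403669 -0.03671517  0.37421085]
```

View pics/g1.png

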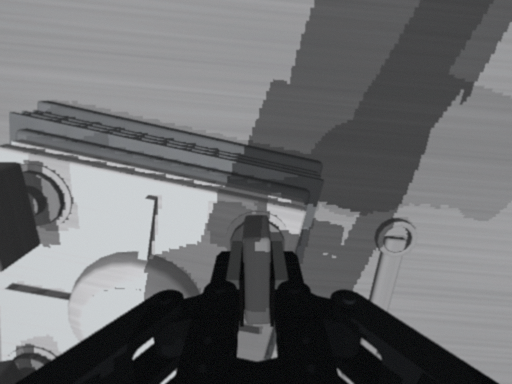

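>>> {"op": "send_rows", "data": {"dr": [[0, 0, 0.9], [0, 0, 1.8], [0, 0, 2.7], [0, 0, 3.6], [0, 0, 4.5], [0, 0, 5.4], [0, 0, 5.4], [0, 0, 5.4]], "xyz": [[0, 0, 0.04], [0, 0, 0.08], [0, 0, 0.11], [0, 0, 0.15], [0, 0, 0.19], [0, 0, 0.22], [0, 0, 0.22], [0, 0, 0.22]], "jaw": [0, 0, 0, 0, 0, 0, 0, 0]}}

```text
time_s: 7.3
eef_pos: [0.5227, 0.002, 0.106]
eef_rot: [-0.001, 0.236, 0.972, -0.0]
wrist_force: [0.1, 2.2, -11.4]
opening: 0.13
grasp_force: 58.1
```

```bash
cat >> h.py <<'E'
def st():
    o,p,r=pose();x=r.as_matrix()[:,0]; psi=np.arctan2(x[1],x[0])
    print("t",o["time_s"],"p",p.round(4),"psi-pi",round((psi%(2*np.pi))-np.pi,3),"open",round(o["opening"],3),"grip",round(o["grasp_force"],1),"F",o["wrist_force"].round(1),"T",o["torque"].round(3),"q6",o["q"][5].round(2))
E
python3 - <<'E'
from h import *
st(); print(target((*S["br"],.107),A["br"]+np.pi))
E
```

```text
t 7.3 p [0.5227 0.002  0.106 ] psi-pi -0.477 open 0.13 grip 58.1 F [  0.1   2.2 -11.4] T [0.232 0.047 0.174] q6 -1.32
(array([ 0.  , -0.02, -6.97]), array([-15.44,  -7.17,  -0.12]))
```

>>> {"op": "send_rows", "data": {"dr": [[0, 0, 0], [0, 0, 0], [0, 0, 0], [0, 0, -1.7], [0, 0, -3.4], [0, 0, -5.1], [0, 0, -6.8], [0, 0, -6.97]], "xyz": [[0, 0, 0], [0, 0, 0], [0, 0, -3.8], [-5.1, -2.4, -3.8], [-10.3, -4.8, -3.8], [-15.4, -7.2, -3.8], [-15.4, -7.2, -3.5], [-15.4, -7.2, -2.5]], "jaw": [30, 45, 45, 45, 45, 45, 45, 45]}}

```text
time_s: 8.3
eef_pos: [0.6281, -0.1341, 0.1326]
eef_rot: [0.001, -0.125, 0.992, -0.001]
wrist_force: [-0.0, -0.5, -0.8]
opening: 0.447
grasp_force: 0.0
```

```bash
python3 - <<'E'
from h import *
st(); print(target((*S["br"],.1085),A["br"]+np.pi))
E
```

```text
t 8.3 p [ 0.6281 -0.1341  0.1326] psi-pi 0.25 open 0.447 grip 0.0 F [-0.  -0.5 -0.8] T [ 0.041 -0.013  0.064] q6 -2.22
(array([-0.02,  0.02, -0.03]), array([0.07, 0.18, 2.41]))
```

>>> {"op": "send_rows", "data": {"dr": [[0, 0, 0], [0, 0, 0], [0, 0, 0], [0, 0, 0], [0, 0, 0], [0, 0, 0], [0, 0, 0], [0, 0, 0]], "xyz": [[0.07, 0.15, 1.2], [0.07, 0.15, 2.4], [0.07, 0.15, 2.4], [0.07, 0.15, 2.4], [0.07, 0.15, 2.4], [0.07, 0.15, 2.4], [0.07, 0.15, 2.4], [0.07, 0.15, 2.4]], "jaw": [45, 45, 30, 0, 0, 0, 0, 0]}}

```text
time_s: 9.3
eef_pos: [0.6259, -0.1318, 0.1076]
eef_rot: [-0.0, -0.126, 0.992, -0.0]
wrist_force: [0.3, -2.0, -3.3]
opening: 0.131
grasp_force: 59.1
```

>>> {"op": "send_rows", "data": {"dr": [[0, 0, 0.9], [0, 0, 1.8], [0, 0, 2.7], [0, 0, 3.6], [0, 0, 4.5], [0, 0, 5.4], [0, 0, 6.3], [0, 0, 7.2]], "xyz": [[0, 0, 0.04], [0, 0, 0.08], [0, 0, 0.11], [0, 0, 0.15], [0, 0, 0.19], [0, 0, 0.22], [0, 0, 0.26], [0, 0, 0.3]], "jaw": [0, 0, 0, 0, 0, 0, 0, 0]}}

```text
time_s: 10.3
eef_pos: [0.6259, -0.1323, 0.1047]
eef_rot: [0.0, 0.25, 0.968, -0.0]
wrist_force: [-0.4, -3.2, -3.7]
opening: 0.129
grasp_force: 59.9
```

```bash
python3 - <<'E'
from h import *
st(); print(target((*S["fr"],.1085),A["fr"]+np.pi))
E
```

```text
t 10.3 p [ 0.6259 -0.1323  0.1047] psi-pi -0.505 open 0.129 grip 59.9 F [-0.4 -3.2 -3.7] T [-0.646 -0.136  0.517] q6 -1.46
(array([-0.01,  0.  , -5.78]), array([11.06, -4.31, -0.39]))
```

>>> {"op": "send_rows", "data": {"dr": [[0, 0, 0], [0, 0, 0], [0, 0, 0], [0, 0, -1.6], [0, 0, -3.2], [0, 0, -4.8], [0, 0, -5.78], [0, 0, -5.78]], "xyz": [[0, 0, 0], [0, 0, 0], [0, 0, -3.9], [3.7, -1.4, -3.9], [7.4, -2.9, -3.9], [11, -4.3, -3.9], [11, -4.3, -3.5], [11, -4.3, -2.5]], "jaw": [30, 45, 45, 45, 45, 45, 45, 45]}}

```text
time_s: 11.3
eef_pos: [0.5095, -0.1166, 0.1305]
eef_rot: [0.001, -0.051, 0.999, -0.0]
wrist_force: [1.1, 0.1, 0.6]
opening: 0.452
grasp_force: 0.0
```

>>> {"op": "send_rows", "data": {"dr": [[0, 0, 0], [0, 0, 0], [0, 0, 0], [0, 0, 0], [0, 0, 0], [0, 0, 0], [0, 0, 0], [0, 0, 0]], "xyz": [[0, 0, 1.0], [0, 0, 2.1], [0, 0, 2.1], [0, 0, 2.1], [0, 0, 2.1], [0, 0, 2.1], [0, 0, 2.1], [0, 0, 2.1]], "jaw": [45, 45, 30, 0, 0, 0, 0, 0]}}

```text
time_s: 12.3
eef_pos: [0.5088, -0.1163, 0.1085]
eef_rot: [0.0, -0.052, 0.999, 0.0]
wrist_force: [0.9, 0.6, -4.8]
opening: 0.125
grasp_force: 59.9
```

>>> {"op": "send_rows", "data": {"dr": [[0, 0, 0.9], [0, 0, 1.8], [0, 0, 2.7], [0, 0, 3.6], [0, 0, 4.5], [0, 0, 5.4], [0, 0, 6.3], [0, 0, 7.2]], "xyz": [[0, 0, 0.04], [0, 0, 0.08], [0, 0, 0.11], [0, 0, 0.15], [0, 0, 0.19], [0, 0, 0.22], [0, 0, 0.26], [0, 0, 0.3]], "jaw": [0, 0, 0, 0, 0, 0, 0, 0]}}

```text
time_s: 13.3
eef_pos: [0.5084, -0.1178, 0.1056]
eef_rot: [-0.0, 0.32, 0.947, -0.001]
wrist_force: [-1.5, -5.5, -4.1]
opening: 0.126
grasp_force: 60.1
```

```bash
python3 - <<'E'
from h import *
st(); print(target((*S["bl"],.1085),A["bl"]+np.pi))
E
```

```text
t 13.3 p [ 0.5084 -0.1178  0.1056] psi-pi -0.652 open 0.126 grip 60.1 F [-1.5 -5.5 -4.1] T [-0.986  0.341  0.53 ] q6 -1.37
(array([-0.03,  0.01, -1.52]), array([-4.45, 16.34, -0.33]))
```

>>> {"op": "send_rows", "data": {"dr": [[0, 0, 0], [0, 0, 0], [0, 0, 0], [0, 0, -0.5], [0, 0, -1], [0, 0, -1.5], [0, 0, -1.5], [0, 0, -1.5]], "xyz": [[0, 0, 0], [0, 0, 0], [0, 0, -3.9], [-1.4, 5.4, -3.9], [-2.9, 10.9, -3.9], [-4.3, 16.3, -3.9], [-4.3, 16.3, -3.5], [-4.3, 16.3, -2.5]], "jaw": [30, 45, 45, 45, 45, 45, 45, 45]}}

```text
time_s: 14.3
eef_pos: [0.6418, -0.0127, 0.1305]
eef_rot: [0.0, 0.244, 0.97, -0.0]
wrist_force: [-0.5, -0.2, 0.8]
opening: 0.448
grasp_force: 0.0
```

>>> {"op": "send_rows", "data": {"dr": [[0, 0, 0], [0, 0, 0], [0, 0, 0], [0, 0, 0], [0, 0, 0], [0, 0, 0], [0, 0, 0], [0, 0, 0]], "xyz": [[0, 0, 1.0], [0, 0, 2.2], [0, 0, 2.2], [0, 0, 2.2], [0, 0, 2.2], [0, 0, 2.2], [0, 0, 2.2], [0, 0, 2.2]], "jaw": [45, 45, 30, 0, 0, 0, 0, 0]}}

```text
time_s: 15.3
eef_pos: [0.6415, -0.0133, 0.1087]
eef_rot: [-0.0, 0.244, 0.97, -0.0]
wrist_force: [-2.9, -4.9, 0.6]
opening: 0.128
grasp_force: 60.2
```

>>> {"op": "send_rows", "data": {"dr": [[0, 0, 0.9], [0, 0, 1.8], [0, 0, 2.7], [0, 0, 3.6], [0, 0, 4.5], [0, 0, 5.4], [0, 0, 6.3], [0, 0, 7.2]], "xyz": [[0, 0, 0.04], [0, 0, 0.08], [0, 0, 0.11], [0, 0, 0.15], [0, 0, 0.19], [0, 0, 0.22], [0, 0, 0.26], [0, 0, 0.3]], "jaw": [0, 0, 0, 0, 0, 0, 0, 0]}}

```text
time_s: 16.3
eef_pos: [0.6413, -0.0135, 0.1057]
eef_rot: [-0.0, 0.585, 0.811, -0.001]
wrist_force: [-4.8, -4.0, 0.7]
opening: 0.123
grasp_force: 60.9
```

```bash
cat >> h.py <<'E'
S=dict(fl=(.522,.002),fr=(.507,-.117),bl=(.6415,-.0145),br=(.6252,-.132))
E
python3 - <<'E'
from h import *
st(); print(target((*S["fl"],.1055),-.47+np.pi))
E
```

```text
t 16.3 p [ 0.6413 -0.0135  0.1057] psi-pi -1.25 open 0.123 grip 60.9 F [-4.8 -4.   0.7] T [-0.859  0.67   0.605] q6 -0.52
(array([-0.02,  0.  , -7.45]), array([  5.23, -10.83,   0.03]))
```

>>> {"op": "send_rows", "data": {"dr": [[0, 0, 0], [0, 0, 0], [0, 0, -1], [0, 0, -2.7], [0, 0, -4.4], [0, 0, -6.1], [0, 0, -7.4], [0, 0, -7.4]], "xyz": [[0, 0, 0], [0, 0, 0], [0, 0, -3.6], [1.7, -3.6, -3.6], [3.5, -7.2, -3.6], [5.2, -10.8, -3.6], [5.2, -10.8, -3.5], [5.2, -10.8, -2.5]], "jaw": [30, 45, 45, 45, 45, 45, 45, 45]}}

```text
time_s: 17.3
eef_pos: [0.524, 0.0024, 0.1317]
eef_rot: [0.002, 0.234, 0.972, 0.0]
wrist_force: [0.1, 0.3, 0.3]
opening: 0.454
grasp_force: 0.0
```

>>> {"op": "send_rows", "data": {"dr": [[0, 0, 0], [0, 0, 0], [0, 0, 0], [0, 0, 0], [0, 0, 0], [0, 0, 0], [0, 0, 0], [0, 0, 0]], "xyz": [[0, 0, 1.2], [0, 0, 2.5], [0, 0, 2.5], [0, 0, 2.5], [0, 0, 2.5], [0, 0, 2.5], [0, 0, 2.5], [0, 0, 2.5]], "jaw": [45, 45, 30, 0, 0, 0, 0, 0]}}

```text
time_s: 18.3
eef_pos: [0.5227, 0.0022, 0.1054]
eef_rot: [-0.0, 0.234, 0.972, -0.0]
wrist_force: [0.3, -1.2, -7.8]
opening: 0.128
grasp_force: 60.0
```

>>> {"op": "send_rows", "data": {"dr": [[0, 0, 0.55], [0, 0, 1.1], [0, 0, 1.65], [0, 0, 2.2], [0, 0, 2.75], [0, 0, 3.3], [0, 0, 3.85], [0, 0, 4.4]], "xyz": [[0, 0, 0.02], [0, 0, 0.05], [0, 0, 0.07], [0, 0, 0.09], [0, 0, 0.12], [0, 0, 0.14], [0, 0, 0.16], [0, 0, 0.18]], "jaw": [0, 0, 0, 0, 0, 0, 0, 0]}}

```text
time_s: 19.3
eef_pos: [0.5225, 0.0019, 0.1036]
eef_rot: [-0.0, 0.451, 0.893, -0.0]
wrist_force: [0.1, -2.8, -6.5]
opening: 0.133
grasp_force: 60.2
```

```bash
python3 - <<'E'
from h import *
st(); print(target((*S["br"],.1045),-.505+np.pi))
E
```

```text
t 19.3 p [0.5225 0.0019 0.1036] psi-pi -0.935 open 0.133 grip 60.2 F [ 0.1 -2.8 -6.5] T [-0.374 -0.079  0.555] q6 -0.86
(array([-0.01, -0.  , -4.1 ]), array([-16.87,   0.31,  -0.09]))
```

>>> {"op": "send_rows", "data": {"dr": [[0, 0, 0], [0, 0, 0], [0, 0, 0], [0, 0, -1.4], [0, 0, -2.8], [0, 0, -4.1], [0, 0, -4.1], [0, 0, -4.1]], "xyz": [[0, 0, 0], [0, 0, 0], [0, 0, -3.8], [-5.6, 0.1, -3.8], [-11.2, 0.2, -3.8], [-16.9, 0.3, -3.8], [-16.9, 0.3, -3.5], [-16.9, 0.3, -2.5]], "jaw": [30, 45, 45, 45, 45, 45, 45, 45]}}

```text
time_s: 20.3
eef_pos: [0.626, -0.1318, 0.129]
eef_rot: [0.0, 0.25, 0.968, 0.0]
wrist_force: [0.2, -0.1, -0.0]
opening: 0.446
grasp_force: 0.0
```

>>> {"op": "send_rows", "data": {"dr": [[0, 0, 0], [0, 0, 0], [0, 0, 0], [0, 0, 0], [0, 0, 0], [0, 0, 0], [0, 0, 0], [0, 0, 0]], "xyz": [[0, 0, 1.2], [0, 0, 2.4], [0, 0, 2.4], [0, 0, 2.4], [0, 0, 2.4], [0, 0, 2.4], [0, 0, 2.4], [0, 0, 2.4]], "jaw": [45, 45, 30, 0, 0, 0, 0, 0]}}

```text
time_s: 21.3
eef_pos: [0.6254, -0.132, 0.1049]
eef_rot: [-0.0, 0.249, 0.968, -0.0]
wrist_force: [-4.4, -1.5, 0.9]
opening: 0.128
grasp_force: 59.9
```

>>> {"op": "send_rows", "data": {"dr": [[0, 0, 0.55], [0, 0, 1.1], [0, 0, 1.65], [0, 0, 2.2], [0, 0, 2.75], [0, 0, 3.3], [0, 0, 3.85], [0, 0, 4.4]], "xyz": [[0, 0, 0.02], [0, 0, 0.05], [0, 0, 0.07], [0, 0, 0.09], [0, 0, 0.12], [0, 0, 0.14], [0, 0, 0.16], [0, 0, 0.18]], "jaw": [0, 0, 0, 0, 0, 0, 0, 0]}}

```text
time_s: 22.3
eef_pos: [0.6255, -0.132, 0.1031]
eef_rot: [-0.0, 0.465, 0.885, -0.0]
wrist_force: [-4.5, -2.0, -0.5]
opening: 0.127
grasp_force: 60.5
```

```bash
python3 - <<'E'
from h import *
st()
E
```

```text
t 22.3 p [ 0.6255 -0.132   0.1031] psi-pi -0.967 open 0.127 grip 60.5 F [-4.5 -2.  -0.5] T [-0.324  0.661  0.539] q6 -1.0
```

>>> {"op": "send_rows", "data": {"dr": [[0, 0, 0.25], [0, 0, 0.5], [0, 0, 0.75], [0, 0, 1.0], [0, 0, 1.25], [0, 0, 1.5], [0, 0, 1.75], [0, 0, 2.0]], "xyz": [[0, 0, 0.01], [0, 0, 0.02], [0, 0, 0.03], [0, 0, 0.04], [0, 0, 0.05], [0, 0, 0.06], [0, 0, 0.07], [0, 0, 0.08]], "jaw": [0, 0, 0, 0, 0, 0, 0, 0]}}

```text
time_s: 23.3
eef_pos: [0.6255, -0.132, 0.1023]
eef_rot: [-0.0, 0.554, 0.832, -0.0]
wrist_force: [-5.8, -1.2, -0.3]
opening: 0.124
grasp_force: 60.4
```

```bash
python3 - <<'E'
from h import *
st()
E
```

```text
t 23.3 p [ 0.6255 -0.132   0.1023] psi-pi -1.175 open 0.124 grip 60.4 F [-5.8 -1.2 -0.3] T [-0.278  0.707  0.58 ] q6 -0.79
```

>>> {"op": "send_rows", "data": {"dr": [[0, 0, 0.15], [0, 0, 0.3], [0, 0, 0.45], [0, 0, 0.6], [0, 0, 0.75], [0, 0, 0.9], [0, 0, 1.05], [0, 0, 1.2]], "xyz": [[0, 0, 0.01], [0, 0, 0.01], [0, 0, 0.02], [0, 0, 0.02], [0, 0, 0.03], [0, 0, 0.04], [0, 0, 0.04], [0, 0, 0.05]], "jaw": [0, 0, 0, 0, 0, 0, 0, 0]}}

```text
time_s: 24.3
eef_pos: [0.6255, -0.132, 0.1018]
eef_rot: [-0.0, 0.605, 0.796, -0.0]
wrist_force: [-4.3, -2.1, 1.3]
opening: 0.126
grasp_force: 60.7
```

```bash
python3 - <<'E'
from h import *
st()
E
```

```text
t 24.3 p [ 0.6255 -0.132   0.1018] psi-pi -1.3 open 0.126 grip 60.7 F [-4.3 -2.1  1.3] T [-0.342  0.7    0.614] q6 -0.66
```

>>> {"op": "send_rows", "data": {"dr": [[0, 0, 0.12], [0, 0, 0.24], [0, 0, 0.36], [0, 0, 0.48], [0, 0, 0.6], [0, 0, 0.7], [0, 0, 0.8], [0, 0, 0.9]], "xyz": [[0, 0, 0.01], [0, 0, 0.01], [0, 0, 0.02], [0, 0, 0.02], [0, 0, 0.02], [0, 0, 0.03], [0, 0, 0.03], [0, 0, 0.04]], "jaw": [0, 0, 0, 0, 0, 0, 0, 0]}}

```text
time_s: 25.3
eef_pos: [0.6255, -0.132, 0.1015]
eef_rot: [-0.0, 0.642, 0.767, -0.0]
wrist_force: [-5.3, -2.6, 0.9]
opening: 0.125
grasp_force: 61.3
```

```bash
python3 - <<'E'
from h import *
st()
E
```

```text
t 25.3 p [ 0.6255 -0.132   0.1015] psi-pi -1.394 open 0.125 grip 61.3 F [-5.3 -2.6  0.9] T [-0.366  0.818  0.585] q6 -0.57
```

>>> {"op": "send_rows", "data": {"dr": [[0, 0, 0.12], [0, 0, 0.24], [0, 0, 0.36], [0, 0, 0.48], [0, 0, 0.6], [0, 0, 0.7], [0, 0, 0.8], [0, 0, 0.9]], "xyz": [[0, 0, 0.01], [0, 0, 0.01], [0, 0, 0.02], [0, 0, 0.02], [0, 0, 0.02], [0, 0, 0.03], [0, 0, 0.03], [0, 0, 0.04]], "jaw": [0, 0, 0, 0, 0, 0, 0, 0]}}

```text
time_s: 26.3
eef_pos: [0.6256, -0.132, 0.1013]
eef_rot: [-0.0, 0.677, 0.736, -0.0]
wrist_force: [-6.2, -0.2, 2.2]
opening: 0.13
grasp_force: 62.3
```

```bash
python3 - <<'E'
from h import *
st();c=ctrl.calibration("wrist");im=ctrl.camera("wrist");cv2.imwrite("pics/g2.png",cv2.resize(im[:,:,::-1],(800,600)))
st()
E
```

```text
t 26.3 p [ 0.6256 -0.132   0.1013] psi-pi -1.488 open 0.13 grip 62.3 F [-6.2 -0.2  2.2] T [-0.333  0.847  0.727] q6 -0.48
t 26.35 p [ 0.6255 -0.132   0.1012] psi-pi -1.489 open 0.128 grip 62.2 F [-5.1 -1.5  1.9] T [-0.356  0.849  0.678] q6 -0.47
```

View pics/g2.png

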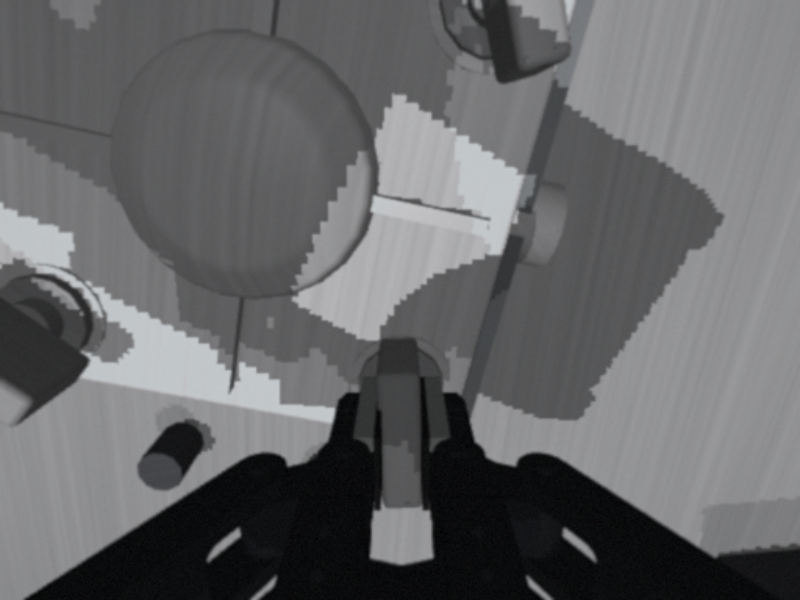

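>>> {"op": "send_rows", "data": {"dr": [[0, 0, 0.15], [0, 0, 0.3], [0, 0, 0.45], [0, 0, 0.45], [0, 0, 0.45], [0, 0, 0.45], [0, 0, 0.45], [0, 0, 0.45]], "xyz": [[0, 0, 0.01], [0, 0, 0.01], [0, 0, 0.02], [0, 0, 0.02], [0, 0, 0.02], [0, 0, -1], [0, 0, -3], [0, 0, -4]], "jaw": [0, 0, 0, 30, 45, 45, 45, 45]}}

```text
time_s: 27.35
eef_pos: [0.6271, -0.1323, 0.1438]
eef_rot: [0.002, 0.695, 0.719, 0.001]
wrist_force: [0.9, -0.2, 0.6]
opening: 0.451
grasp_force: 0.0
```

```bash
python3 - <<'E'
from h import *
st(); print(target((*S["fl"],.1035),-.935+np.pi))
E
```

```text
t 27.35 p [ 0.6271 -0.1323  0.1438] psi-pi -1.536 open 0.451 grip 0.0 F [ 0.9 -0.2  0.6] T [0.031 0.009 0.026] q6 -0.43
(array([ 0.03,  0.02, -5.74]), array([ 13.79, -10.05,   3.97]))
```

>>> {"op": "send_rows", "data": {"dr": [[0, 0, -1.5], [0, 0, -3.0], [0, 0, -4.5], [0, 0, -5.74], [0, 0, -5.74], [0, 0, -5.74], [0, 0, -5.74], [0, 0, -5.74]], "xyz": [[4.6, -3.3, 0], [9.2, -6.6, 0], [13.8, -9.9, 0], [13.8, -9.9, 1], [13.8, -9.9, 2.5], [13.8, -9.9, 4], [13.8, -9.9, 4], [13.8, -9.9, 4]], "jaw": [45, 45, 45, 45, 45, 45, 10, 0]}}

```text
time_s: 28.35
eef_pos: [0.522, 0.0026, 0.1002]
eef_rot: [-0.001, 0.451, 0.893, 0.0]
wrist_force: [-0.0, -1.1, -10.7]
opening: 0.132
grasp_force: 114.1
```

>>> {"op": "send_rows", "data": {"dr": [[0, 0, 0], [0, 0, 0], [0, 0, 0.4], [0, 0, 0.8], [0, 0, 1.2], [0, 0, 1.6], [0, 0, 1.9], [0, 0, 2.2]], "xyz": [[0, 0, 0], [0, 0, 0], [0, 0, 0.02], [0, 0, 0.03], [0, 0, 0.05], [0, 0, 0.07], [0, 0, 0.08], [0, 0, 0.09]], "jaw": [0, 0, 0, 0, 0, 0, 0, 0]}}

```text
time_s: 29.35
eef_pos: [0.5219, 0.0025, 0.0994]
eef_rot: [-0.0, 0.55, 0.835, -0.0]
wrist_force: [5.7, 0.0, -16.7]
opening: 0.13
grasp_force: 113.4
```

```bash
python3 - <<'E'
from h import *
st()
E
```

```text
t 29.35 p [0.5219 0.0025 0.0994] psi-pi -1.166 open 0.13 grip 113.4 F [  5.7   0.  -16.7] T [-0.003 -0.94   0.637] q6 -0.63
```

>>> {"op": "send_rows", "data": {"dr": [[0, 0, 0], [0, 0, 0], [0, 0, 0], [0, 0, 0], [0, 0, 0], [0, 0, 0], [0, 0, 0.2], [0, 0, 0.4]], "xyz": [[0, 0, 0], [0, 0, -0.35], [0, 0, -0.35], [0, 0, -0.35], [0, 0, -0.35], [0, 0, -0.35], [0, 0, -0.34], [0, 0, -0.33]], "jaw": [30, 30, 0, 0, 0, 0, 0, 0]}}

```text
time_s: 30.35
eef_pos: [0.5223, 0.0022, 0.1049]
eef_rot: [0.0, 0.567, 0.824, -0.0]
wrist_force: [-5.1, -1.7, 9.9]
opening: 0.123
grasp_force: 59.1
```

```bash
python3 - <<'E'
from h import *
st()
E
```

```text
t 30.35 p [0.5223 0.0022 0.1049] psi-pi -1.206 open 0.123 grip 59.1 F [-5.1 -1.7  9.9] T [-0.204  0.775  0.447] q6 -0.59
```

>>> {"op": "send_rows", "data": {"dr": [[0, 0, 0.15], [0, 0, 0.3], [0, 0, 0.45], [0, 0, 0.6], [0, 0, 0.75], [0, 0, 0.9], [0, 0, 1.05], [0, 0, 1.2]], "xyz": [[0, 0, 0], [0, 0, 0], [0, 0, 0], [0, 0, 0], [0, 0, 0], [0, 0, 0], [0, 0, 0], [0, 0, 0]], "jaw": [0, 0, 0, 0, 0, 0, 0, 0]}}

```text
time_s: 31.35
eef_pos: [0.5222, 0.0021, 0.1045]
eef_rot: [0.001, 0.618, 0.786, -0.0]
wrist_force: [-2.8, -1.7, 4.6]
opening: 0.134
grasp_force: 58.6
```

```bash
python3 - <<'E'
from h import *
st()
E
```

```text
t 31.35 p [0.5222 0.0021 0.1045] psi-pi -1.332 open 0.134 grip 58.6 F [-2.8 -1.7  4.6] T [-0.289  0.49   0.506] q6 -0.46
```

>>> {"op": "send_rows", "data": {"dr": [[0, 0, 0.15], [0, 0, 0.3], [0, 0, 0.45], [0, 0, 0.6], [0, 0, 0.75], [0, 0, 0.9], [0, 0, 1.05], [0, 0, 1.2]], "xyz": [[0, 0, 0], [0, 0, 0.01], [0, 0, 0.01], [0, 0, 0.02], [0, 0, 0.03], [0, 0, 0.03], [0, 0, 0.04], [0, 0, 0.05]], "jaw": [0, 0, 0, 0, 0, 0, 0, 0]}}

```text
time_s: 32.35
eef_pos: [0.5221, 0.0021, 0.1039]
eef_rot: [0.0, 0.666, 0.746, -0.0]
wrist_force: [-3.7, -2.0, 8.0]
opening: 0.13
grasp_force: 58.8
```

```bash
python3 - <<'E'
from h import *
st()
E
```

```text
t 32.35 p [0.5221 0.0021 0.1039] psi-pi -1.458 open 0.13 grip 58.8 F [-3.7 -2.   8. ] T [-0.276  0.656  0.558] q6 -0.34
```

>>> {"op": "send_rows", "data": {"dr": [[0, 0, 0.12], [0, 0, 0.25], [0, 0, 0.37], [0, 0, 0.5], [0, 0, 0.62], [0, 0, 0.75], [0, 0, 0.87], [0, 0, 1.0]], "xyz": [[0, 0, 0], [0, 0, 0], [0, 0, 0], [0, 0, 0], [0, 0, 0.01], [0, 0, 0.01], [0, 0, 0.02], [0, 0, 0.02]], "jaw": [0, 0, 0, 0, 0, 0, 0, 0]}}

```text
time_s: 33.35
eef_pos: [0.5221, 0.0021, 0.1036]
eef_rot: [0.0, 0.704, 0.71, -0.0]
wrist_force: [-2.9, -1.9, 5.4]
opening: 0.128
grasp_force: 58.9
```

```bash
python3 - <<'E'
from h import *
st()
E
```

```text
t 33.35 p [0.5221 0.0021 0.1036] psi-pi -1.562 open 0.128 grip 58.9 F [-2.9 -1.9  5.4] T [-0.335  0.486  0.582] q6 -0.23
```

>>> {"op": "send_rows", "data": {"dr": [[0, 0, 0.12], [0, 0, 0.25], [0, 0, 0.37], [0, 0, 0.5], [0, 0, 0.62], [0, 0, 0.75], [0, 0, 0.87], [0, 0, 1.0]], "xyz": [[0, 0, 0], [0, 0, 0], [0, 0, 0], [0, 0, 0], [0, 0, 0.01], [0, 0, 0.01], [0, 0, 0.02], [0, 0, 0.03]], "jaw": [0, 0, 0, 0, 0, 0, 0, 0]}}

```text
time_s: 34.35
eef_pos: [0.5221, 0.0021, 0.1032]
eef_rot: [0.0, 0.74, 0.672, -0.0]
wrist_force: [-4.3, -2.0, 7.0]
opening: 0.124
grasp_force: 59.5
```

```bash
python3 - <<'E'
from h import *
st()
E
```

```text
t 34.35 p [0.5221 0.0021 0.1032] psi-pi -1.667 open 0.124 grip 59.5 F [-4.3 -2.   7. ] T [-0.407  0.706  0.583] q6 -0.13
```

>>> {"op": "send_rows", "data": {"dr": [[0, 0, 0.1], [0, 0, 0.2], [0, 0, 0.3], [0, 0, 0.4], [0, 0, 0.5], [0, 0, 0.6], [0, 0, 0.7], [0, 0, 0.8]], "xyz": [[0, 0, 0], [0, 0, 0], [0, 0, 0], [0, 0, 0], [0, 0, 0], [0, 0, 0], [0, 0, 0], [0, 0, 0]], "jaw": [0, 0, 0, 0, 0, 0, 0, 0]}}

```text
time_s: 35.35
eef_pos: [0.522, 0.0021, 0.103]
eef_rot: [0.0, 0.768, 0.641, -0.0]
wrist_force: [-2.5, -1.7, 4.6]
opening: 0.128
grasp_force: 59.9
```

```bash
python3 - <<'E'
from h import *
st();c=ctrl.calibration("wrist");im=ctrl.camera("wrist");cv2.imwrite("pics/g3.png",cv2.resize(im[:,:,::-1],(800,600)))
st()
E
```

```text
t 35.35 p [0.522  0.0021 0.103 ] psi-pi -1.75 open 0.128 grip 59.9 F [-2.5 -1.7  4.6] T [-0.406  0.488  0.691] q6 -0.04
t 35.4 p [0.522  0.0021 0.103 ] psi-pi -1.751 open 0.13 grip 59.8 F [-2.6 -2.2  5.9] T [-0.449  0.619  0.68 ] q6 -0.04
```

View pics/g3.png

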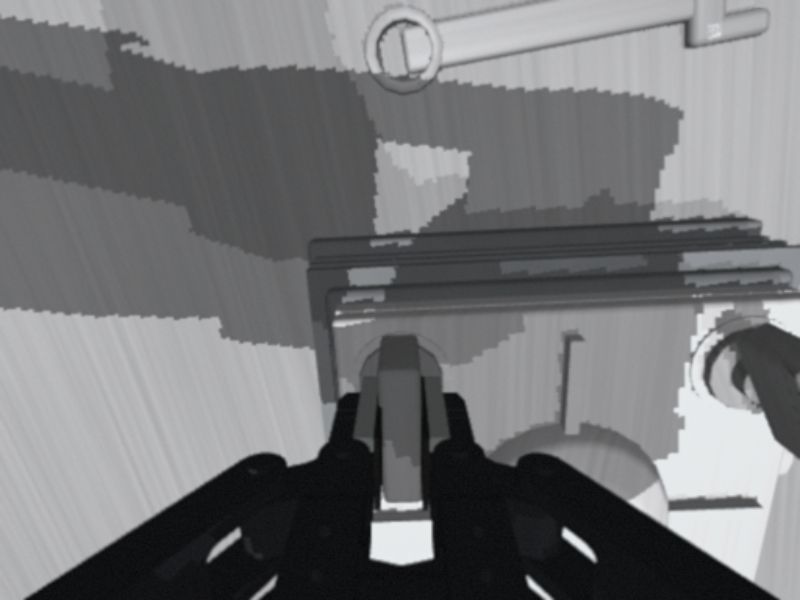

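>>> {"op": "send_rows", "data": {"dr": [[0, 0, 0.1], [0, 0, 0.2], [0, 0, 0.3], [0, 0, 0.4], [0, 0, 0.5], [0, 0, 0.6], [0, 0, 0.65], [0, 0, 0.7]], "xyz": [[0, 0, 0], [0, 0, 0], [0, 0, 0], [0, 0, 0], [0, 0, 0], [0, 0, 0], [0, 0, 0], [0, 0, 0]], "jaw": [0, 0, 0, 0, 0, 0, 0, 0]}}

```text
time_s: 36.4
eef_pos: [0.522, 0.0021, 0.1029]
eef_rot: [0.0, 0.791, 0.612, -0.0]
wrist_force: [-3.4, -3.1, 5.5]
opening: 0.129
grasp_force: 60.6
```

```bash
python3 - <<'E'
from h import *
st(); print(target((*S["bl"],.1045),-1.25+np.pi))
print(target((*S["br"],.103),-1.535+np.pi))
E
```

```text
t 36.4 p [0.522  0.0021 0.1029] psi-pi -1.824 open 0.129 grip 60.6 F [-3.4 -3.1  5.5] T [-0.477  0.528  0.762] q6 0.03
(array([-0.  ,  0.01, -5.48]), array([ 1.38, 11.98, -0.16]))
(array([ 0.  ,  0.01, -2.76]), array([-10.4 ,  13.35,   0.  ]))
```

>>> {"op": "send_rows", "data": {"dr": [[0, 0, 0], [0, 0, 0], [0, 0, 0], [0, 0, -0.9], [0, 0, -1.8], [0, 0, -2.76], [0, 0, -2.76], [0, 0, -2.76]], "xyz": [[0, 0, 0], [0, 0, 0], [0, 0, -3.8], [-3.4, 4.4, -3.8], [-6.9, 8.9, -3.8], [-10.4, 13.35, -3.8], [-10.4, 13.35, -3], [-10.4, 13.35, -1.2]], "jaw": [30, 45, 45, 45, 45, 45, 45, 45]}}

```text
time_s: 37.4
eef_pos: [0.6252, -0.1314, 0.1137]
eef_rot: [0.0, 0.695, 0.719, 0.0]
wrist_force: [0.8, 1.0, -0.7]
opening: 0.448
grasp_force: 0.0
```

>>> {"op": "send_rows", "data": {"dr": [[0, 0, 0], [0, 0, 0], [0, 0, 0], [0, 0, 0], [0, 0, 0], [0, 0, 0.1], [0, 0, 0.2], [0, 0, 0.3]], "xyz": [[0, 0, 1.1], [0, 0, 1.1], [0, 0, 1.1], [0, 0, 1.1], [0, 0, 1.1], [0, 0, 1.1], [0, 0, 1.1], [0, 0, 1.1]], "jaw": [45, 20, 0, 0, 0, 0, 0, 0]}}

```text
time_s: 38.4
eef_pos: [0.625, -0.1307, 0.1029]
eef_rot: [-0.001, 0.706, 0.708, 0.0]
wrist_force: [3.7, 5.8, -8.5]
opening: 0.125
grasp_force: 62.3
```

```bash
python3 - <<'E'
from h import *
st(); print(target((*S["bl"],.1045),-1.25+np.pi))
E
```

```text
t 38.4 p [ 0.625  -0.1307  0.1029] psi-pi -1.567 open 0.125 grip 62.3 F [ 3.7  5.8 -8.5] T [ 0.842 -0.542  0.832] q6 -0.4
(array([-0.  , -0.01, -3.03]), array([11.61,  1.7 , -0.15]))
```

```bash
python3 - <<'E'
from h import *
for i in range(4): ctrl.camera("wrist"); st()
E
```

```text
t 38.45 p [ 0.625  -0.1306  0.1029] psi-pi -1.567 open 0.126 grip 62.3 F [ 3.3  4.1 -8.3] T [ 0.901 -0.448  0.8  ] q6 -0.4
t 38.5 p [ 0.625  -0.1307  0.1029] psi-pi -1.567 open 0.125 grip 62.1 F [ 2.7  4.9 -7.1] T [ 0.841 -0.473  0.818] q6 -0.4
t 38.55 p [ 0.625  -0.1306  0.1029] psi-pi -1.567 open 0.126 grip 62.0 F [ 2.3  3.8 -8.2] T [ 0.846 -0.439  0.821] q6 -0.4
t 38.6 p [ 0.625  -0.1306  0.1029] psi-pi -1.567 open 0.126 grip 62.0 F [ 3.   4.7 -7.2] T [ 0.855 -0.515  0.817] q6 -0.4
```

>>> {"op": "send_rows", "data": {"dr": [[0, 0, 0], [0, 0, 0], [0, 0, 0], [0, 0, -1], [0, 0, -2], [0, 0, -3], [0, 0, -3], [0, 0, -3]], "xyz": [[0, 0, 0], [0, 0, 0], [0, 0, -3.8], [3.9, 0.6, -3.8], [7.8, 1.1, -3.8], [11.6, 1.7, -3.8], [11.6, 1.7, -3], [11.6, 1.7, -1.3]], "jaw": [30, 45, 45, 45, 45, 45, 45, 45]}}

```text
time_s: 39.6
eef_pos: [0.6427, -0.0163, 0.1171]
eef_rot: [0.001, 0.587, 0.81, 0.0]
wrist_force: [0.3, 0.1, 0.2]
opening: 0.448
grasp_force: 0.0
```

>>> {"op": "send_rows", "data": {"dr": [[0, 0, 0], [0, 0, 0], [0, 0, 0], [0, 0, 0], [0, 0, 0.6], [0, 0, 1.2], [0, 0, 1.8], [0, 0, 2.4]], "xyz": [[0, 0, 1.1], [0, 0, 1.1], [0, 0, 1.1], [0, 0, 1.1], [0, 0, 1.12], [0, 0, 1.15], [0, 0, 1.17], [0, 0, 1.2]], "jaw": [45, 20, 0, 0, 0, 0, 0, 0]}}

```text
time_s: 40.6
eef_pos: [0.641, -0.0161, 0.1036]
eef_rot: [-0.0, 0.684, 0.73, -0.001]
wrist_force: [0.8, -2.9, -7.5]
opening: 0.126
grasp_force: 60.5
```

```bash
python3 - <<'E'
from h import *
st()
E
```

```text
t 40.6 p [ 0.641  -0.0161  0.1036] psi-pi -1.506 open 0.126 grip 60.5 F [ 0.8 -2.9 -7.5] T [-0.424 -0.127  0.571] q6 -0.27
```

>>> {"op": "send_rows", "data": {"dr": [[0, 0, 0.18], [0, 0, 0.36], [0, 0, 0.54], [0, 0, 0.72], [0, 0, 0.9], [0, 0, 1.06], [0, 0, 1.2], [0, 0, 1.35]], "xyz": [[0, 0, 0.01], [0, 0, 0.02], [0, 0, 0.03], [0, 0, 0.04], [0, 0, 0.05], [0, 0, 0.06], [0, 0, 0.06], [0, 0, 0.07]], "jaw": [0, 0, 0, 0, 0, 0, 0, 0]}}

```text
time_s: 41.6
eef_pos: [0.6407, -0.016, 0.1031]
eef_rot: [-0.001, 0.733, 0.68, -0.001]
wrist_force: [-1.9, -5.6, -8.2]
opening: 0.125
grasp_force: 60.4
```

```bash
python3 - <<'E'
from h import *
st()
E
```

```text
t 41.6 p [ 0.6407 -0.016   0.1031] psi-pi -1.646 open 0.125 grip 60.4 F [-1.9 -5.6 -8.2] T [-0.921  0.401  0.52 ] q6 -0.13
```

>>> {"op": "send_rows", "data": {"dr": [[0, 0, 0.18], [0, 0, 0.36], [0, 0, 0.54], [0, 0, 0.72], [0, 0, 0.9], [0, 0, 1.06], [0, 0, 1.2], [0, 0, 1.35]], "xyz": [[0, 0, 0.01], [0, 0, 0.02], [0, 0, 0.03], [0, 0, 0.04], [0, 0, 0.05], [0, 0, 0.06], [0, 0, 0.06], [0, 0, 0.07]], "jaw": [0, 0, 0, 0, 0, 0, 0, 0]}}

```text
time_s: 42.6
eef_pos: [0.6404, -0.016, 0.1025]
eef_rot: [-0.001, 0.779, 0.626, -0.001]
wrist_force: [-3.4, -5.2, -5.8]
opening: 0.125
grasp_force: 60.7
```

```bash
python3 - <<'E'
from h import *
st()
E
```

```text
t 42.6 p [ 0.6404 -0.016   0.1025] psi-pi -1.787 open 0.125 grip 60.7 F [-3.4 -5.2 -5.8] T [-0.816  0.715  0.519] q6 0.01
```

>>> {"op": "send_rows", "data": {"dr": [[0, 0, 0.16], [0, 0, 0.32], [0, 0, 0.48], [0, 0, 0.64], [0, 0, 0.8], [0, 0, 0.94], [0, 0, 1.07], [0, 0, 1.2]], "xyz": [[0, 0, 0.01], [0, 0, 0.02], [0, 0, 0.03], [0, 0, 0.04], [0, 0, 0.05], [0, 0, 0.05], [0, 0, 0.05], [0, 0, 0.06]], "jaw": [0, 0, 0, 0, 0, 0, 0, 0]}}

```text
time_s: 43.6
eef_pos: [0.6401, -0.0158, 0.1021]
eef_rot: [-0.001, 0.817, 0.576, -0.002]
wrist_force: [-5.8, -5.2, -5.1]
opening: 0.128
grasp_force: 61.3
```

```bash
python3 - <<'E'
from h import *
st()
E
```

```text
t 43.6 p [ 0.6401 -0.0158  0.1021] psi-pi -1.913 open 0.128 grip 61.3 F [-5.8 -5.2 -5.1] T [-0.748  1.042  0.581] q6 0.13
```

>>> {"op": "send_rows", "data": {"dr": [[0, 0, 0.1], [0, 0, 0.2], [0, 0, 0.3], [0, 0, 0.4], [0, 0, 0.5], [0, 0, 0.6], [0, 0, 0.7], [0, 0, 0.8]], "xyz": [[0, 0, 0], [0, 0, 0.01], [0, 0, 0.01], [0, 0, 0.02], [0, 0, 0.02], [0, 0, 0.02], [0, 0, 0.03], [0, 0, 0.03]], "jaw": [0, 0, 0, 0, 0, 0, 0, 0]}}

```text
time_s: 44.6
eef_pos: [0.6399, -0.0158, 0.1018]
eef_rot: [-0.001, 0.841, 0.542, -0.002]
wrist_force: [-6.7, -3.8, -1.9]
opening: 0.124
grasp_force: 61.9
```

```bash
python3 - <<'E'
from h import *
st()
E
```

```text
t 44.6 p [ 0.6399 -0.0158  0.1018] psi-pi -1.996 open 0.124 grip 61.9 F [-6.7 -3.8 -1.9] T [-0.657  1.138  0.678] q6 0.22
```

>>> {"op": "send_rows", "data": {"dr": [[0, 0, 0.1], [0, 0, 0.2], [0, 0, 0.3], [0, 0, 0.4], [0, 0, 0.5], [0, 0, 0.55], [0, 0, 0.6], [0, 0, 0.65]], "xyz": [[0, 0, 0], [0, 0, 0.01], [0, 0, 0.01], [0, 0, 0.02], [0, 0, 0.02], [0, 0, 0.02], [0, 0, 0.02], [0, 0, 0.03]], "jaw": [0, 0, 0, 0, 0, 0, 0, 0]}}

```text
time_s: 45.6
eef_pos: [0.6398, -0.0156, 0.1016]
eef_rot: [-0.001, 0.858, 0.513, -0.002]
wrist_force: [-7.5, -4.2, -2.0]
opening: 0.13
grasp_force: 62.5
```

```bash
python3 - <<'E'
from h import *
st(); ctrl.camera("wrist"); st();print(target((*S["fr"],.1045),-.652+np.pi))
E
```

```text
t 45.6 p [ 0.6398 -0.0156  0.1016] psi-pi -2.064 open 0.13 grip 62.5 F [-7.5 -4.2 -2. ] T [-0.591  1.325  0.694] q6 0.28
t 45.65 p [ 0.6398 -0.0157  0.1016] psi-pi -2.064 open 0.128 grip 62.5 F [-7.8 -4.7 -1.8] T [-0.604  1.272  0.695] q6 0.29
(array([-5.000e-02, -1.000e-02, -1.349e+01]), array([-15.21,  -6.89,  -0.22]))
```

>>> {"op": "send_rows", "data": {"dr": [[0, 0, 0.2], [0, 0, 0.35], [0, 0, 0.5], [0, 0, 0.5], [0, 0, 0.5], [0, 0, 0.5], [0, 0, -1.2], [0, 0, -2.9]], "xyz": [[0, 0, 0.01], [0, 0, 0.01], [0, 0, 0.02], [0, 0, 0.02], [0, 0, 0.02], [0, 0, -3.6], [-5, -2.3, -3.6], [-10, -4.6, -3.6]], "jaw": [0, 0, 0, 30, 45, 45, 45, 45]}}

```text
time_s: 46.65
eef_pos: [0.5543, -0.0822, 0.1394]
eef_rot: [0.002, 0.769, 0.64, 0.001]
wrist_force: [-0.2, -0.6, 0.4]
opening: 0.451
grasp_force: 0.0
```

```bash
python3 - <<'E'
from h import *
st(); print(target((*S["fr"],.1045),-.652+np.pi))
E
```

```text
t 46.65 p [ 0.5543 -0.0822  0.1394] psi-pi -1.754 open 0.451 grip 0.0 F [-0.2 -0.6  0.4] T [-0.016  0.011  0.008] q6 -0.18
(array([  0.03,   0.02, -10.52]), array([-4.28, -4.03,  3.48]))
```

>>> {"op": "send_rows", "data": {"dr": [[0, 0, -1.7], [0, 0, -3.4], [0, 0, -5.1], [0, 0, -6.8], [0, 0, -8.5], [0, 0, -10.2], [0, 0, -10.55], [0, 0, -10.55]], "xyz": [[-2, -2, 0], [-4.3, -4, 0], [-4.3, -4, 0], [-4.3, -4, 0], [-4.3, -4, 0], [-4.3, -4, 0.8], [-4.3, -4, 2], [-4.3, -4, 2]], "jaw": [45, 45, 45, 45, 45, 45, 45, 45]}}

```text
time_s: 47.65
eef_pos: [0.506, -0.116, 0.117]
eef_rot: [-0.001, 0.323, 0.946, 0.0]
wrist_force: [-0.5, 0.6, -0.7]
opening: 0.447
grasp_force: 0.0
```

```bash
python3 - <<'E'
from h import *
st(); print(target((*S["fr"],.1045),-.652+np.pi))
E
```

```text
t 47.65 p [ 0.506 -0.116  0.117] psi-pi -0.659 open 0.447 grip 0.0 F [-0.5  0.6 -0.7] T [-0.029 -0.075  0.012] q6 -1.37
(array([ 0.  , -0.01, -0.06]), array([-0.14, -0.01,  1.25]))
```

>>> {"op": "send_rows", "data": {"dr": [[0, 0, 0], [0, 0, 0], [0, 0, 0], [0, 0, 0], [0, 0, 0.6], [0, 0, 1.2], [0, 0, 1.8], [0, 0, 2.4]], "xyz": [[-0.1, 0, 1.2], [-0.1, 0, 1.2], [-0.1, 0, 1.2], [-0.1, 0, 1.2], [-0.1, 0, 1.22], [-0.1, 0, 1.25], [-0.1, 0, 1.27], [-0.1, 0, 1.3]], "jaw": [45, 20, 0, 0, 0, 0, 0, 0]}}

```text
time_s: 48.65
eef_pos: [0.5068, -0.117, 0.1044]
eef_rot: [-0.0, 0.439, 0.899, -0.0]
wrist_force: [0.2, -1.4, -3.4]
opening: 0.128
grasp_force: 59.5
```

```bash
python3 - <<'E'
from h import *
st()
E
```

```text
t 48.65 p [ 0.5068 -0.117   0.1044] psi-pi -0.909 open 0.128 grip 59.5 F [ 0.2 -1.4 -3.4] T [-0.118  0.092  0.484] q6 -1.12
```

>>> {"op": "send_rows", "data": {"dr": [[0, 0, 0.25], [0, 0, 0.5], [0, 0, 0.75], [0, 0, 1.0], [0, 0, 1.2], [0, 0, 1.4], [0, 0, 1.55], [0, 0, 1.7]], "xyz": [[0, 0, 0.01], [0, 0, 0.02], [0, 0, 0.03], [0, 0, 0.04], [0, 0, 0.05], [0, 0, 0.06], [0, 0, 0.06], [0, 0, 0.07]], "jaw": [0, 0, 0, 0, 0, 0, 0, 0]}}

```text
time_s: 49.65
eef_pos: [0.5068, -0.1171, 0.1038]
eef_rot: [-0.0, 0.517, 0.856, -0.0]
wrist_force: [-3.6, -3.3, -6.1]
opening: 0.129
grasp_force: 59.2
```

```bash
python3 - <<'E'
from h import *
st()
E
```

```text
t 49.65 p [ 0.5068 -0.1171  0.1038] psi-pi -1.086 open 0.129 grip 59.2 F [-3.6 -3.3 -6.1] T [-0.483  0.701  0.541] q6 -0.94
```

>>> {"op": "send_rows", "data": {"dr": [[0, 0, 0.18], [0, 0, 0.36], [0, 0, 0.54], [0, 0, 0.7], [0, 0, 0.85], [0, 0, 1.0], [0, 0, 1.1], [0, 0, 1.2]], "xyz": [[0, 0, 0.01], [0, 0, 0.02], [0, 0, 0.02], [0, 0, 0.03], [0, 0, 0.04], [0, 0, 0.04], [0, 0, 0.05], [0, 0, 0.05]], "jaw": [0, 0, 0, 0, 0, 0, 0, 0]}}

```text
time_s: 50.65
eef_pos: [0.5067, -0.1171, 0.1033]
eef_rot: [-0.0, 0.57, 0.822, -0.0]
wrist_force: [-5.0, -3.0, -5.7]
opening: 0.127
grasp_force: 59.4
```

```bash
python3 - <<'E'
from h import *
st()
E
```

```text
t 50.65 p [ 0.5067 -0.1171  0.1033] psi-pi -1.212 open 0.127 grip 59.4 F [-5.  -3.  -5.7] T [-0.46   0.839  0.515] q6 -0.81
```

>>> {"op": "send_rows", "data": {"dr": [[0, 0, 0.18], [0, 0, 0.36], [0, 0, 0.54], [0, 0, 0.7], [0, 0, 0.85], [0, 0, 1.0], [0, 0, 1.1], [0, 0, 1.2]], "xyz": [[0, 0, 0.01], [0, 0, 0.02], [0, 0, 0.02], [0, 0, 0.03], [0, 0, 0.04], [0, 0, 0.04], [0, 0, 0.05], [0, 0, 0.05]], "jaw": [0, 0, 0, 0, 0, 0, 0, 0]}}

```text
time_s: 51.65
eef_pos: [0.5067, -0.1171, 0.103]
eef_rot: [-0.0, 0.62, 0.785, -0.0]
wrist_force: [-5.8, -3.1, -4.8]
opening: 0.125
grasp_force: 60.2
```

```bash
python3 - <<'E'
from h import *
st()
E
```

```text
t 51.65 p [ 0.5067 -0.1171  0.103 ] psi-pi -1.337 open 0.125 grip 60.2 F [-5.8 -3.1 -4.8] T [-0.475  0.98   0.648] q6 -0.69
```

>>> {"op": "send_rows", "data": {"dr": [[0, 0, 0.12], [0, 0, 0.24], [0, 0, 0.36], [0, 0, 0.48], [0, 0, 0.6], [0, 0, 0.7], [0, 0, 0.75], [0, 0, 0.8]], "xyz": [[0, 0, 0], [0, 0, 0.01], [0, 0, 0.01], [0, 0, 0.02], [0, 0, 0.02], [0, 0, 0.02], [0, 0, 0.03], [0, 0, 0.03]], "jaw": [0, 0, 0, 0, 0, 0, 0, 0]}}

```text
time_s: 52.65
eef_pos: [0.5066, -0.1171, 0.1028]
eef_rot: [-0.001, 0.652, 0.758, -0.001]
wrist_force: [-7.2, -3.9, -3.6]
opening: 0.127
grasp_force: 61.0
```

```bash
python3 - <<'E'
from h import *
st(); ctrl.camera("wrist"); st();print(target((*S["fl"],.103),-1.824+np.pi))
E
```

```text
t 52.65 p [ 0.5066 -0.1171  0.1028] psi-pi -1.42 open 0.127 grip 61.0 F [-7.2 -3.9 -3.6] T [-0.452  1.089  0.773] q6 -0.61
t 52.7 p [ 0.5066 -0.1171  0.1028] psi-pi -1.421 open 0.122 grip 61.0 F [-6.2 -2.2 -3. ] T [-0.447  1.069  0.711] q6 -0.6
(array([-0.01,  0.  ,  3.85]), array([11.55,  3.3 , -0.03]))
```

>>> {"op": "send_rows", "data": {"dr": [[0, 0, 0], [0, 0, 0], [0, 0, 0], [0, 0, 0], [0, 0, 0], [0, 0, 0], [0, 0, 0], [0, 0, 0]], "xyz": [[0, 0, 0], [0, 0, 0], [0, 0, -2], [0, 0, -5], [0, 0, -8], [0, 0, -10], [0, 0, -10], [0, 0, -10]], "jaw": [30, 45, 45, 45, 45, 45, 45, 45]}}

```text
time_s: 53.7
eef_pos: [0.5071, -0.1168, 0.2022]
eef_rot: [-0.0, 0.652, 0.758, 0.0]
wrist_force: [0.3, 0.6, 0.8]
opening: 0.447
grasp_force: 0.0
```

```bash
python3 - <<'E'
from h import *
st(); im=ctrl.camera("wrist");cv2.imwrite("pics/end.png",cv2.resize(im[:,:,::-1],(800,600)))
E
```

```text
t 53.7 p [ 0.5071 -0.1168  0.2022] psi-pi -1.421 open 0.447 grip 0.0 F [0.3 0.6 0.8] T [-0.024  0.012  0.055] q6 -0.61
```

View pics/end.png

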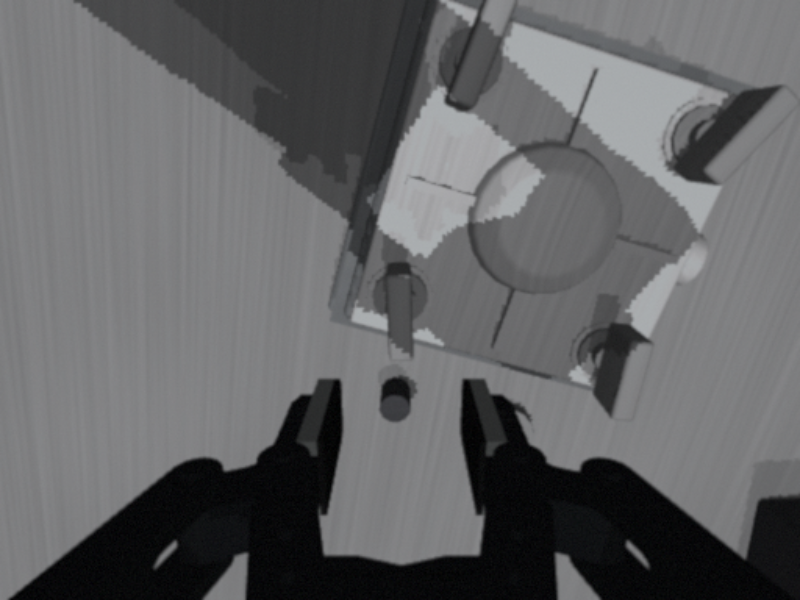

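The hand is clear. The cover at (545,215) sits square, all four bars are turned, and the socket at (395,400) is undisturbed.

```bash
python3 -c "
from bench import ctrl
print(ctrl.hand_in())"
```

```text
the job is handed in; nothing more can be done
None
```

I handed the job in at about 54 s (no result came back): all four screws were turned crisscross in two rounds and felt about 0.74 to 0.82 N m at last reading (back right highest). The back-left figure is partly estimated, from 0.69 plus a last small turn. The torque climb says the cover is home, though I did not measure its height or tilt.

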